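# Restart the tripped kiln supply

## Task

The kiln's supply has tripped. Pressing with the fingertips only, push the one popped-out breaker button on the grey power box fully in, then switch on the black main rocker by pressing its raised, white-striped end right down, and then press the green button on the white kiln controller fully, keep it down for two seconds and let it come up again. Keep to that order, leave the red and blue buttons alone, and do not move or pick up any of the things standing around.

Things in the scene. Friction and masses are not known exactly. Their poses are not given: they have to be found in the camera images.
- power_box: grey steel power box, fixed to the worktop, 160 (x) x 200 (y) x 60 mm high; origin under its centre, z up. On its flat top: a row of three breaker buttons at x = +42 mm (y = -55, 0, +55 mm; the popped-out one may be in any of these places) and the main rocker at x = -35 mm, y = 0. The box may be on the left or the right, turned up to 0.3 rad
- tripped (a joint): travel of the popped-out breaker button: 0 = popped out (as at the start), 0.008 m = fully in; it moves straight down against about 3 N of friction and stays where it is pushed
- tripped_top (a point): centre of the top of the popped-out breaker button, moving with it: a black cap of 22 mm diameter on an orange stem with an orange collar of 28 mm just under the cap, 14 mm above the box top (74 mm above the worktop) when out and 6 mm above the box top when in; the two other breaker caps are already in, fixed, show no orange, and stand 6 mm above the box top; caps 55 mm apart
- rocker (a joint): angle of the main rocker: 0 = off (as at the start), 0.4 rad = on; it stays where it is left; pressing at rocker_press takes about 4 N
- rocker_press (a point): where to press the black main rocker: on the top of its raised half, in the middle of the white stripe, 20 mm from the pivot, moving with it. The rocker is 60 mm long along the box's y and 38 mm wide, its pivot in the middle 68 mm above the worktop; the raised half lies to the box's -y side; this point is 8 mm above the pivot when off and level with it when on; the other half then stands up instead. Around it a bezel 5 mm high
- controller: white kiln controller, fixed to the worktop, 150 (x) x 220 (y) x 50 mm high; origin under its centre, z up; three round push buttons (green, red, blue, in any order) at x = -25 mm, y = -70, 0, +70 mm; at its back (x = +30 to +85 mm) a sloping screen hood up to 95 mm above the worktop. On the other side from the power box, turned up to 0.3 rad
- start (a joint): travel of the green button: 0 = up, 0.006 m = fully down, which takes about 5 N; springs back
- start_top (a point): centre of the top of the green button, 30 mm in diameter, moving with it; when up it stands 72 mm above the worktop and 10 mm above its black housing ring (46 mm across)
- stop (a joint): travel of the red button (0 = up, 0.006 m = down): leave alone
- stop_top (a point): centre of the top of the red button, 30 mm in diameter
- menu (a joint): travel of the blue button (0 = up, 0.006 m = down): leave alone
- menu_top (a point): centre of the top of the blue button, 30 mm in diameter
- loop_tool_mid (a point): bystander, leave alone: trimming tool with a wooden handle and wire loop, 206 mm long, 12 mm thick, lying flat (point 6 mm above the worktop, in the handle)
- rib_wood_mid (a point): bystander, leave alone: wooden throwing rib, 66x110x9 mm, lying flat; point inside it, at its middle
- tub_mid (a point): bystander, leave alone: white lidded plastic tub, 87 mm across, 48 mm high; point inside it, at its middle
- glaze_cup_mid (a point): bystander, leave alone: stained cup, 77 mm across, 73 mm high, with a brush sticking up to 166 mm; point inside it, at its middle
- tie_bowl_mid (a point): bystander, leave alone: small white bowl of twist ties, 104 mm across, 52 mm high; point inside it, at its middle
- brush_mid (a point): bystander, leave alone: grey scrub brush, 61x155x91 mm; point inside it, at its middle
- sprayer_mid (a point): bystander, leave alone: small blue-topped spray bottle, 52x87x158 mm; point inside it, at its middle

How it is judged:
On the way, in this order (a step that is already met when the one before it is completed fails the run):
1. the popped-out breaker button is pushed in (value of joint tripped above 0.0065 m), for 0.2 s.
2. the main rocker is switched on (value of joint rocker above 0.33 rad), for 0.2 s.
3. the green button is held down (value of joint start above 0.004 m), for 1.5 s.
At the end, for the whole second after the job is handed in: the tripped breaker button is in (over 6.5 of 8 mm), the rocker is on (over 0.33 of 0.4 rad), the green button has been held at least 4 mm down for 1.5 s and is up again, and the red and blue buttons are up (all within 1.5 mm) (value of joint tripped above 0.0065 m and value of joint rocker above 0.33 rad and value of joint each of start, stop, menu below 0.0015 m); the robot touches nothing.
It fails at once if the rocker was switched while the breaker was still out (value of joint rocker above 0.15 rad and value of joint tripped below 0.006 m).
It fails at once if the green button was pressed before the rocker was on (value of joint start above 0.003 m and value of joint rocker below 0.3 rad).
It fails at once if the red button was pressed (value of joint stop above 0.002 m).
It fails at once if the blue button was pressed (value of joint menu above 0.002 m).
It fails at once if something standing around was moved or picked up (over 20 mm) (distance of any of loop_tool_mid, rib_wood_mid, tub_mid, glaze_cup_mid, tie_bowl_mid, brush_mid, sprayer_mid from where it was at the start of the episode above 0.02 m).
It also fails if it takes over 58 s, if anything falls off the work surface, if the arm or the gripper's body presses on something with over 40 N, if the wrist force passes 120 N, or if a joint passes its speed limit or range.

## Robot

A 6-joint arm with a two-finger parallel gripper is mounted at the origin on a cart in front of the work surface, level with it; the furniture and walls round the work are solid. World frame = base frame: x ahead of the robot, y to its left, z up, the work surface at z = 0. Lengths are in m, angles in rad, forces in N, time in s.
With the tool pointing down it reaches from about 0.325 to 0.9 m from the base axis. Payload 3.5 kg.
Tool frame: the origin (TCP) lies midway between the tips of the shut fingers; the grasp point (between the pads) lies 19 mm behind it; z points along the fingers, y is the line along which they close (so a half turn about z gives the same grasp; the last joint's range is limited). The gripper opens to 85 mm and grips with 20 to 120 N. Pads are 22 mm wide; open, the fingers measure 114 mm over their backs; the gripper's body (76 mm by 85 mm) begins 54 mm behind the grasp point. The pads swing forward as they close: fully open they stand 13 mm farther back than shut.
Start: joints at [1.167, 0.276, -0.026, 1.268, 0, 1.467], TCP at [0.185, 0.597, 0.231] pointing down, gripper open.
Joint ranges: [-3.12, 3.12], [-0.85, 1.88], [-1.08, 1.24], [-1.95, 2.15], [-1.57, 1.53], [-3.14, 3.14]. Speed limits (rad/s): [2.57, 2.57, 3.14, 3.14, 3.14, 3.14].

## Interface

Orientations are given as a rotation vector (axis times angle).
In Python, from plant import r gives the robot as it stands.
- The arm moves only by the tool jog_arm, never from a script. Its argument "series" is a list of rows, each an object of numbers: "dx", "dy", "dz": the shift along the tool's x, y, z in cm; "ax", "ay", "az": the turn, a rotation vector about the tool's x, y, z in rad; "fingers": the closure in counts, from 0 (fully open) to 255 (shut). A call has 1 to 12 rows; each row is the pose to reach, as a shift and turn from the pose commanded when the call began, along the tool's axes at that moment; what a row does not reach only later rows make up. A row lasts 1/8 s, in which the tool goes at most 62.5 mm and 10.7 degrees, less where a joint would pass 70% of its speed; a pose out of reach is approached as far as the arm can. A call with a gripper value outside its range is refused whole. The fingers move at their own pace and stop on an object; "newtons" is the grip in N (left out, the last holds). Time passes only in rows, so rows that repeat a pose let the fingers close. It gives the time, the measured TCP pose, the force, the opening and the grip force at its end, in the units of the state.
- r.observe(): the state, without advancing time (a new reading comes with each control period).
- r.grab_frame(name): name is "scene" or "top" or "wrist"; returns the picture (480x640x3 uint8, red, green, blue); there is no depth.
- r.camera_info(name): a dict with "fx", "fy", "cx", "cy" (pixels), "R" (3x3) and "t" (3): a world point X has camera coordinates R X + t. Camera axes: x right, y down, z forward; pixel columns grow to the right and rows downward; lengths in m; the calibration is good to about 2 mm. A picture is of the moment at which its call begins: read the wrist's pose just before it. camera_info takes no time and is no camera call; for the wrist camera it gives the pose at the moment of the call.
- r.sign_off(): hands the job in; it is judged then, once.
The state is a dict: "t": time; "q": joint angles; "qvel": joint speeds; "tau": joint torques, N m; "position": TCP position; "tcp_rot": TCP orientation; "force": force on the tool from outside, world axes, zero at the start; "moment": the same for the moment, N m; "grip_width": finger opening in m; "finger_force": force on a finger pad.
Only numpy, scipy, OpenCV 4.12 (cv2) and the standard library are available. Lean on these libraries where they do the work, as an engineer would, in place of code of your own. Each camera call takes 0.05 s, during which the arm holds its last target. There are 200 camera calls.

## Working session

There is one attempt and no reset: what is moved stays moved. The work goes in short steps, Python scripts to look and compute and a tool call to move; the robot and the scene stay as the last step left them, time stands still between calls to the robot, and variables do not carry over. Pictures are saved under pics/ and viewed, at most 10 in all, crops included, and the job is handed in when it is done.

Besides the shell and the picture viewer there is one more tool, called after ">>>" in YAML: its name, and indented under it one key for each argument. jog_arm: Moves the arm, as the interface text tells. Its arguments: {"type":"object","properties":{"series":{"type":"array","items":{"type":"object","properties":{"dx":{"type":"number"},"dy":{"type":"number"},"dz":{"type":"number"},"ax":{"type":"number"},"ay":{"type":"number"},"az":{"type":"number"},"fingers":{"type":"number"}}}},"newtons":{"type":"number"}},"required":["series"]}

```bash
mkdir -p pics
python3 - <<'E'
from plant import r
import cv2
for n in("top","scene"):
    cv2.imwrite(f"pics/{n}0.png",r.grab_frame(n)[:,:,::-1]); c=r.camera_info(n); print(n,c)
s=r.observe();print(s['t'],s['position'],s['tcp_rot'],s['force'])
E
```

```text
top {'fx': 563.6773321479907, 'fy': 563.6773321479907, 'cx': 324.42754749664, 'cy': 238.33235507713746, 'R': array([[-0.00433113, -0.99996464, -0.007209  ],
       [-0.9885889 ,  0.00536716, -0.15054298],
       [ 0.15057635,  0.00647471, -0.98857718]]), 't': array([-0.03103649,  0.47254328,  1.61036566])}
scene {'fx': 540.030187162974, 'fy': 540.030187162974, 'cx': 317.1319898696842, 'cy': 245.76309833031232, 'R': array([[ 0.68494216, -0.72850455,  0.01163417],
       [-0.50921963, -0.49006823, -0.70748039],
       [ 0.52110422,  0.4786588 , -0.70663721]]), 't': array([-0.34550361,  0.29374221,  1.20343382])}
0.1 [0.18489435 0.59627518 0.23026269] [-4.70644232e-01 -3.10556201e+00  3.09447237e-03] [0.50876841 0.59034581 0.14335911]
```

View pics/top0.png

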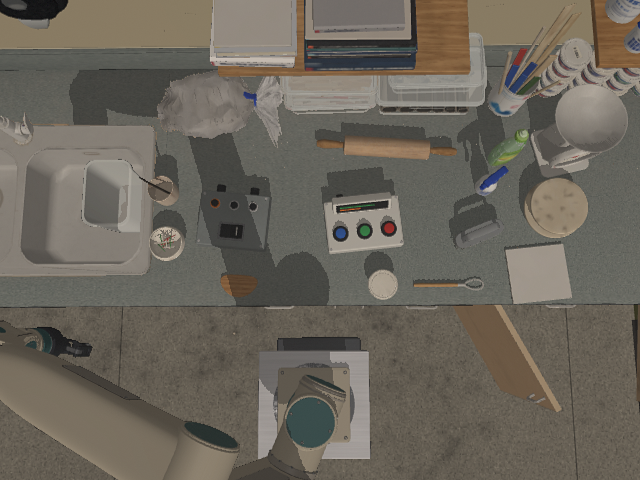

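View pics/scene0.png

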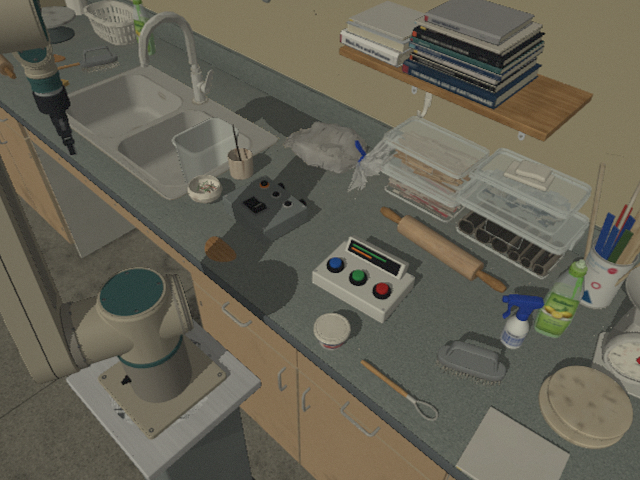

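The top view shows the power box at about (234,218), with the orange-collared breaker at its left rear (215,203) and the rocker at (231,231). On the controller, blue is at (341,233), green at (364,230) and red at (389,228). Next I'll measure by colour masks and look at enlarged crops.

```bash
cat > h.py <<'E'
from plant import r
import cv2, numpy as np
def ray(n,uv,z,c=None):
    c=c or r.camera_info(n); R,t=c['R'],np.array(c['t']); o=-R.T@t
    d=R.T@np.array([(uv[0]-c['cx'])/c['fx'],(uv[1]-c['cy'])/c['fy'],1]); return o+d*(z-o[2])/d[2]
def pix(n,X):
    c=r.camera_info(n);p=c['R']@X+c['t'];return p[:2]/p[2]*c['fx']+[c['cx'],c['cy']]
def blobs(im,lo,hi,box,amin=8):
    h=cv2.cvtColor(im,cv2.COLOR_RGB2HSV);m=cv2.inRange(h,np.array(lo),np.array(hi))
    k=np.zeros_like(m);x0,y0,x1,y1=box;k[y0:y1,x0:x1]=m[y0:y1,x0:x1]
    n,_,s,c=cv2.connectedComponentsWithStats(k);return [(c[i].round(1).tolist(),int(s[i,4])) for i in range(1,n) if s[i,4]>=amin]
E
python3 - <<'E'
from h import *
im={n:cv2.imread(f"pics/{n}0.png")[:,:,::-1].copy() for n in("top","scene")}
B={"top":((190,175,280,255),(320,215,405,250)),"scene":((228,165,315,250),(310,250,415,310))}
for n in B:
    for nm,lo,hi,k,z in [("orange",(3,130,70),(22,255,255),0,.066),("green",(45,100,50),(85,255,255),1,.072),("blue",(100,120,60),(125,255,255),1,.072),("red",(172,130,60),(180,255,255),1,.072),("red0",(0,150,60),(4,255,255),1,.072)]:
        for c,a in blobs(im[n],lo,hi,B[n][k]): print(n,nm,c,a,ray(n,c,z).round(4))
a=cv2.resize(im["top"][180:255,190:280],None,fx=6,fy=6,interpolation=2)
b=cv2.resize(im["scene"][170:245,228:318],None,fx=6,fy=6,interpolation=2)
cv2.imwrite("pics/crop.png",np.vstack([a[:,:],]) [:,:,::-1]);cv2.imwrite("pics/crop2.png",b[:,:,::-1])
E
```

```text
top orange [216.0, 203.9] 22 [0.5704 0.2801 0.066 ]
top green [364.5, 230.2] 84 [ 0.4898 -0.1483  0.072 ]
top blue [340.3, 232.6] 85 [ 0.4832 -0.079   0.072 ]
top red0 [388.7, 227.7] 83 [ 0.4966 -0.2176  0.072 ]
scene orange [263.7, 185.5] 20 [0.5673 0.2754 0.066 ]
scene green [374.6, 255.5] 63 [ 0.5655 -0.1429  0.072 ]
scene green [357.7, 275.1] 109 [ 0.4842 -0.1551  0.072 ]
scene blue [335.0, 262.5] 102 [ 0.4771 -0.0863  0.072 ]
scene red0 [381.5, 288.2] 110 [ 0.4915 -0.2239  0.072 ]
```

View pics/crop.png

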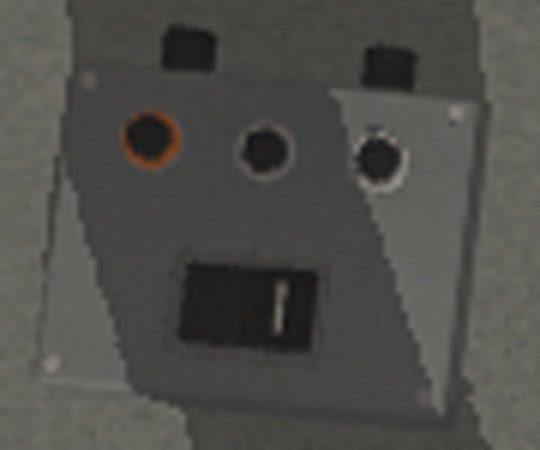

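View pics/crop2.png

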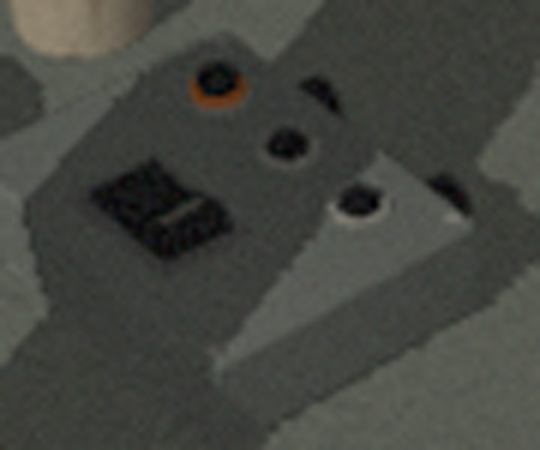

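Both crops show the popped-out breaker (orange ring) in the box's +y position: cap at crop pixel (150,138) in top and (218,80) in scene. The white stripe is at (281,307) and (180,212).

Run:
```python
from h import *
from scipy.optimize import least_squares
P={"top":(190,180,[(150,138),(265,150),(380,160),(281,307)]),"scene":(228,170,[(218,80),(288,144),(360,202),(180,212)])}
L=np.array([[.042,.055,.074],[.042,0,.066],[.042,-.055,.066],[-.035,-.02,.076]])
obs={n:[((u+.5)/6-.5+a,(v+.5)/6-.5+b) for u,v in p] for n,(a,b,p) in P.items()}
for n in obs:
    print(n,[ray(n,o,l[2]).round(4).tolist() for o,l in zip(obs[n],L)])
def W(q):
    c,s=np.cos(q[2]),np.sin(q[2]);return np.c_[q[0]+c*L[:,0]-s*L[:,1],q[1]+s*L[:,0]+c*L[:,1],L[:,2]]
for ns in (["top"],["scene"],["top","scene"]):
    f=lambda q:np.concatenate([np.subtract(ray(n,o,X[2]),X)[:2] for n in ns for o,X in zip(obs[n],W(q))])*1000
    s=least_squares(f,[.5,.23,0]);print(ns,s.x.round(4),s.fun.round(1));print(W(s.x).round(4).tolist())
s=r.observe();import scipy.spatial.transform as T
print(T.Rotation.from_rotvec(s['tcp_rot']).as_matrix().round(4),s['position'],s['grip_width'])
```

```text
top [[0.5725, 0.2827, 0.074], [0.568, 0.2286, 0.066], [0.5628, 0.173, 0.066], [0.4895, 0.2177, 0.076]]
scene [[0.5695, 0.2761, 0.074], [0.5659, 0.2234, 0.066], [0.5598, 0.168, 0.066], [0.4887, 0.2145, 0.076]]
['top'] [ 0.5261  0.2328 -0.1035] [-1.  -0.5  0.2  0.1  0.6 -0.8  0.3  1.2]
[[0.5736, 0.2832, 0.074], [0.5679, 0.2285, 0.066], [0.5622, 0.1738, 0.066], [0.4892, 0.2165, 0.076]]
['scene'] [ 0.5239  0.2281 -0.1154] [-2.5 -1.8  0.2  0.2  0.5 -0.6  1.8  2.3]
[[0.572, 0.2779, 0.074], [0.5657, 0.2232, 0.066], [0.5593, 0.1686, 0.066], [0.4869, 0.2122, 0.076]]
['top', 'scene'] [ 0.525   0.2304 -0.1094] [-0.2  2.1  1.3  2.7  2.   1.8  1.5  3.3 -3.3 -4.5 -0.9 -2.4 -0.9 -3.2
  0.6  0.1]
[[0.5728, 0.2805, 0.074], [0.5668, 0.2259, 0.066], [0.5608, 0.1712, 0.066], [0.488, 0.2144, 0.076]]
[[-9.551e-01  2.963e-01 -9.000e-04]
 [ 2.963e-01  9.551e-01 -1.900e-03]
 [ 3.000e-04 -2.000e-03 -1.000e+00]] [0.18489435 0.59627518 0.23026269] 0.0854986009695087
```

>>> jog_arm:
  series:
    - {"dx":-6,"dy":-2.4,"dz":0.5,"fingers":255}
    - {"dx":-12,"dy":-4.8,"dz":1,"fingers":255}
    - {"dx":-18,"dy":-7.2,"dz":1.5,"fingers":255}
    - {"dx":-24,"dy":-9.6,"dz":2,"fingers":255}
    - {"dx":-30,"dy":-12,"dz":2,"fingers":255}
    - {"dx":-36,"dy":-14.5,"dz":2,"fingers":255}
    - {"dx":-41,"dy":-16.5,"dz":3,"fingers":255}
    - {"dx":-46.4,"dy":-18.7,"dz":5,"fingers":255}
    - {"dx":-46.4,"dy":-18.7,"dz":7,"fingers":255}
    - {"dx":-46.4,"dy":-18.7,"dz":8,"fingers":255}
    - {"dx":-46.4,"dy":-18.7,"dz":8,"fingers":255}

```text
$.series[0]: bad value
```

Run:
```python
from h import *
import scipy.spatial.transform as T
s=r.observe();print(s['t'],s['position'],s['force'],s['grip_width']);print(T.Rotation.from_rotvec(s['tcp_rot']).as_matrix().round(4))
c=r.camera_info("wrist");im=r.grab_frame("wrist");cv2.imwrite("pics/w1.png",im[:,:,::-1])
np.savez("pics/w1.npz",**c)
for X in ([.5725,.2805,.074],[.488,.2145,.076],s['position']): print(pix("wrist",np.array(X)))
```

```text
0.1 [0.18489435 0.59627518 0.23026269] [0.50876841 0.59034581 0.14335911] 0.0854986009695087
[[-9.551e-01  2.963e-01 -9.000e-04]
 [ 2.963e-01  9.551e-01 -1.900e-03]
 [ 3.000e-04 -2.000e-03 -1.000e+00]]
[151.11453394 615.99253237]
[ 60.19657255 580.88379886]
[317.48252282 326.00125868]
```

View pics/w1.png

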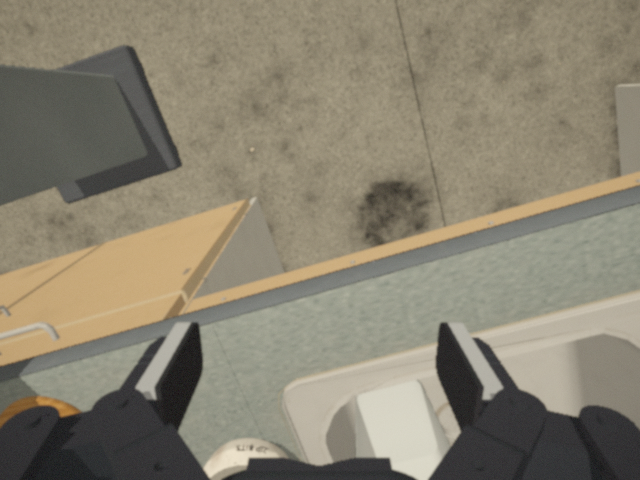

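The move was refused, so this wrist picture only shows the start: sink and worktop edge between the open fingers. I'll retry with every field filled in.

>>> jog_arm:
  series:
    - {"dx":-6,"dy":-2.4,"dz":0.5,"ax":0,"ay":0,"az":0,"fingers":255}

```text
t: 0.28
position: [0.2321, 0.5594, 0.2263]
tcp_rot: [-0.462, -3.107, -0.002]
force: [1.2, -0.0, -0.2]
grip_width: 0.0699
finger_force: 0.0
```

>>> jog_arm:
  series:
    - {"dx":-6,"dy":-2.4,"dz":0.5,"ax":0,"ay":0,"az":0,"fingers":255}
    - {"dx":-11.5,"dy":-4.6,"dz":1,"ax":0,"ay":0,"az":0,"fingers":255}
    - {"dx":-17,"dy":-6.8,"dz":1.5,"ax":0,"ay":0,"az":0,"fingers":255}
    - {"dx":-22.5,"dy":-9,"dz":2,"ax":0,"ay":0,"az":0,"fingers":255}
    - {"dx":-28,"dy":-11.3,"dz":2,"ax":0,"ay":0,"az":0,"fingers":255}
    - {"dx":-33.5,"dy":-13.5,"dz":2,"ax":0,"ay":0,"az":0,"fingers":255}
    - {"dx":-38,"dy":-15.3,"dz":3,"ax":0,"ay":0,"az":0,"fingers":255}
    - {"dx":-40.4,"dy":-16.3,"dz":5,"ax":0,"ay":0,"az":0,"fingers":255}
    - {"dx":-40.4,"dy":-16.3,"dz":7.5,"ax":0,"ay":0,"az":0,"fingers":255}
    - {"dx":-40.4,"dy":-16.3,"dz":7.5,"ax":0,"ay":0,"az":0,"fingers":255}
    - {"dx":-40.4,"dy":-16.3,"dz":7.5,"ax":0,"ay":0,"az":0,"fingers":255}

```text
t: 1.65
position: [0.5705, 0.2829, 0.1515]
tcp_rot: [-0.469, -3.106, 0.0]
force: [0.2, 0.5, -0.3]
grip_width: -0.0002
finger_force: 0.0
```

Run:
```python
from h import *
import scipy.spatial.transform as T
s=r.observe();print(s['t'],s['position'],s['force'],s['grip_width']);print(T.Rotation.from_rotvec(s['tcp_rot']).as_matrix().round(4))
c=r.camera_info("wrist");im=r.grab_frame("wrist");cv2.imwrite("pics/w2.png",im[:,:,::-1])
np.savez("pics/w2.npz",**c)
for X in ([.5725,.2805,.074],[.488,.2145,.076],s['position']): print(pix("wrist",np.array(X)))
```

```text
1.65 [0.57049125 0.28290809 0.15146325] [ 0.15843254  0.51489348 -0.32518532] -0.0001636556780977529
[[-9.554e-01  2.952e-01 -7.000e-04]
 [ 2.952e-01  9.554e-01 -0.000e+00]
 [ 6.000e-04 -2.000e-04 -1.000e+00]]
[314.31356223 257.85824717]
[144.79085914 149.63752943]
[316.79281156 324.22371466]
```

View pics/w2.png

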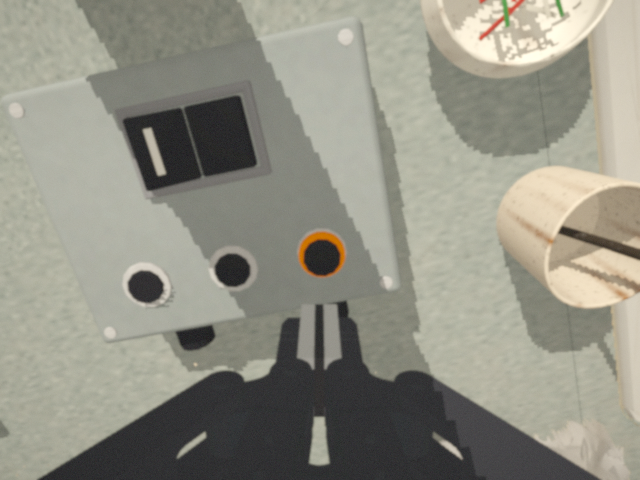

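The wrist view shows the popped cap at (322,257) and the stripe at (155,152), with the shut fingertips near (320,310). Casting rays to the known heights.

Run:
```python
from h import *
c=dict(np.load("pics/w2.npz"))
b,m,k,s=[ray("wrist",p,z,c) for p,z in (((322,257),.074),((232,270),.066),((147,287),.066),((154.5,152),.076))]
print(b,m,k,s, np.linalg.norm((b-m)[:2]),np.linalg.norm((m-k)[:2]),np.linalg.norm((s-m)[:2]),np.hypot(.077,.02))
p=r.observe()['position'];R=np.array([[-.9554,.2952],[.2952,.9554]])
print(R.T@(b-p)[:2]*100,(p-b)[2]*100,R.T@(s-b)[:2]*100)
```

```text
[0.57233778 0.28467863 0.074     ] [0.56750342 0.22989331 0.066     ] [0.56279698 0.1765156  0.066     ] [0.48992777 0.21880426 0.076     ] 0.054998201230600945 0.05358479745386259 0.07836420260070993 0.07955501241279521
[-0.07820265  0.1883138 ] 7.8206582207525885 [ 5.92884081 -8.72638109]
```

>>> jog_arm:
  series:
    - {"dx":-0.1,"dy":0.1,"dz":4,"ax":0,"ay":0,"az":0,"fingers":255}
    - {"dx":-0.1,"dy":0.1,"dz":7,"ax":0,"ay":0,"az":0,"fingers":255}
    - {"dx":-0.1,"dy":0.1,"dz":7.6,"ax":0,"ay":0,"az":0,"fingers":255}
    - {"dx":-0.1,"dy":0.1,"dz":8,"ax":0,"ay":0,"az":0,"fingers":255}
    - {"dx":-0.1,"dy":0.1,"dz":8.4,"ax":0,"ay":0,"az":0,"fingers":255}
    - {"dx":-0.1,"dy":0.1,"dz":8.6,"ax":0,"ay":0,"az":0,"fingers":255}
    - {"dx":-0.1,"dy":0.1,"dz":8.6,"ax":0,"ay":0,"az":0,"fingers":255}

```text
t: 2.58
position: [0.5734, 0.2836, 0.0664]
tcp_rot: [0.47, 3.104, 0.003]
force: [-0.1, 0.9, 2.7]
grip_width: -0.0004
finger_force: 1.4
```

>>> jog_arm:
  series:
    - {"dx":0,"dy":0,"dz":0.2,"ax":0,"ay":0,"az":0,"fingers":255}
    - {"dx":0,"dy":0,"dz":0.3,"ax":0,"ay":0,"az":0,"fingers":255}
    - {"dx":0,"dy":0,"dz":0.3,"ax":0,"ay":0,"az":0,"fingers":255}

```text
t: 2.95
position: [0.5735, 0.2837, 0.0659]
tcp_rot: [0.47, 3.104, 0.003]
force: [-5.7, -0.3, 15.8]
grip_width: -0.0001
finger_force: 8.1
```

The breaker is at its stop: z 0.066 with the force up to 16 N. On to the rocker.

>>> jog_arm:
  series:
    - {"dx":0,"dy":0,"dz":-4,"ax":0,"ay":0,"az":0,"fingers":255}
    - {"dx":3,"dy":-4.5,"dz":-4,"ax":0,"ay":0,"az":0,"fingers":255}
    - {"dx":6.1,"dy":-9,"dz":-4,"ax":0,"ay":0,"az":0,"fingers":255}
    - {"dx":6.1,"dy":-9,"dz":-4,"ax":0,"ay":0,"az":0,"fingers":255}
    - {"dx":6.1,"dy":-9,"dz":-2.2,"ax":0,"ay":0,"az":0,"fingers":255}
    - {"dx":6.1,"dy":-9,"dz":-1.5,"ax":0,"ay":0,"az":0,"fingers":255}
    - {"dx":6.1,"dy":-9,"dz":-1,"ax":0,"ay":0,"az":0,"fingers":255}
    - {"dx":6.1,"dy":-9,"dz":-0.6,"ax":0,"ay":0,"az":0,"fingers":255}
    - {"dx":6.1,"dy":-9,"dz":-0.3,"ax":0,"ay":0,"az":0,"fingers":255}
    - {"dx":6.1,"dy":-9,"dz":0,"ax":0,"ay":0,"az":0,"fingers":255}
    - {"dx":6.1,"dy":-9,"dz":0,"ax":0,"ay":0,"az":0,"fingers":255}

```text
t: 4.32
position: [0.4886, 0.2153, 0.0675]
tcp_rot: [0.47, 3.104, 0.0]
force: [-10.4, -6.3, 32.9]
grip_width: 0.0
finger_force: 16.4
```

The rocker is at its stop (33 N at z 0.0675). I'll lift and check.

>>> jog_arm:
  series:
    - {"dx":0,"dy":0,"dz":-4,"ax":0,"ay":0,"az":0,"fingers":255}
    - {"dx":0,"dy":0,"dz":-9,"ax":0,"ay":0,"az":0,"fingers":255}
    - {"dx":0,"dy":0,"dz":-9,"ax":0,"ay":0,"az":0,"fingers":255}

```text
t: 4.7
position: [0.4914, 0.2169, 0.1571]
tcp_rot: [0.469, 3.098, 0.009]
force: [1.0, 0.2, -0.7]
grip_width: -0.0001
finger_force: 0.0
```

Run:
```python
from h import *
s=r.observe();print(s['t'],s['position'],s['q'])
a=r.grab_frame("scene");b=r.grab_frame("wrist")
a=cv2.resize(a[165:255,220:340],(640,480),interpolation=2)
cv2.imwrite("pics/v.png",cv2.resize(np.hstack([a,b]),(800,300))[:,:,::-1])
p=s['position'];R=np.array([[-.9554,.2952],[.2952,.9554]])
print(R.T@(np.array([.488,-.150])-p[:2])*100)
```

```text
4.7 [0.49143572 0.21690422 0.15713672] [ 0.29460334  0.16656492 -0.32770392  1.0661722   0.00125686  0.5950007 ]
[-10.50276415 -35.15545172]
```

View pics/v.png

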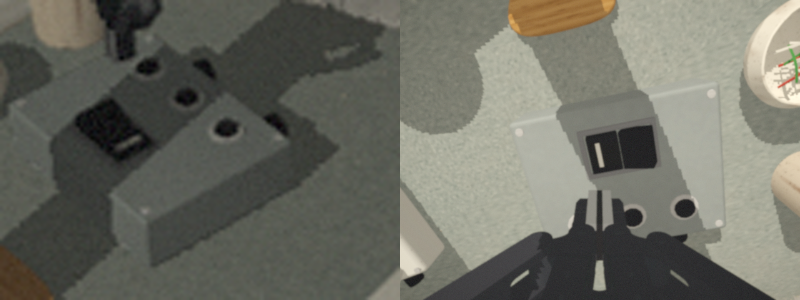

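No orange shows any more (breaker in), and the rocker's other half now stands up. Moving over the green button.

>>> jog_arm:
  series:
    - {"dx":-2,"dy":-6,"dz":0,"ax":0,"ay":0,"az":0,"fingers":255}
    - {"dx":-3.6,"dy":-12,"dz":0,"ax":0,"ay":0,"az":0,"fingers":255}
    - {"dx":-5.4,"dy":-18,"dz":0,"ax":0,"ay":0,"az":0,"fingers":255}
    - {"dx":-7.2,"dy":-24,"dz":0,"ax":0,"ay":0,"az":0,"fingers":255}
    - {"dx":-9,"dy":-30,"dz":0,"ax":0,"ay":0,"az":0,"fingers":255}
    - {"dx":-10.5,"dy":-35.1,"dz":0,"ax":0,"ay":0,"az":0,"fingers":255}
    - {"dx":-10.5,"dy":-35.1,"dz":0,"ax":0,"ay":0,"az":0,"fingers":255}
    - {"dx":-10.5,"dy":-35.1,"dz":0,"ax":0,"ay":0,"az":0,"fingers":255}

```text
t: 5.8
position: [0.4825, -0.1505, 0.1508]
tcp_rot: [-0.471, -3.103, -0.003]
force: [-0.4, 0.6, -0.5]
grip_width: -0.0002
finger_force: 0.0
```

Run:
```python
from h import *
s=r.observe();print(s['t'],s['position'])
c=r.camera_info("wrist");b=r.grab_frame("wrist")
for nm,lo,hi in (("green",(45,100,50),(85,255,255)),("blue",(100,120,60),(125,255,255)),("red",(0,150,60),(4,255,255))):
    for u,a in blobs(b,lo,hi,(0,0,640,480),300): print(nm,u,a,ray("wrist",u,.072,c))
cv2.imwrite("pics/w3.png",b[:,:,::-1])
```

```text
5.8 [ 0.48254414 -0.15045187  0.15079179]
green [324.9, 261.5] 2248 [ 0.48788173 -0.14788954  0.072     ]
green [420.7, 349.9] 1105 [ 0.5623713  -0.10812141  0.072     ]
blue [438.3, 216.7] 2485 [ 0.48092152 -0.07985021  0.072     ]
red [219.5, 303.0] 2077 [ 0.49474734 -0.21581725  0.072     ]
```

View pics/w3.png

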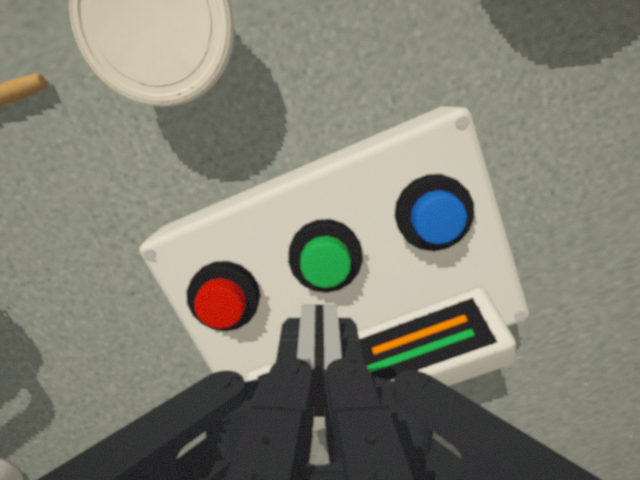

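Green is at (325,261), red at (220,303) and blue at (438,217). The ray gives green at (0.488, -0.148), which matches the other views.

>>> jog_arm:
  series:
    - {"dx":-0.45,"dy":0.4,"dz":4,"ax":0,"ay":0,"az":0,"fingers":255}
    - {"dx":-0.45,"dy":0.4,"dz":7,"ax":0,"ay":0,"az":0,"fingers":255}
    - {"dx":-0.45,"dy":0.4,"dz":7.7,"ax":0,"ay":0,"az":0,"fingers":255}
    - {"dx":-0.45,"dy":0.4,"dz":8.1,"ax":0,"ay":0,"az":0,"fingers":255}
    - {"dx":-0.45,"dy":0.4,"dz":8.5,"ax":0,"ay":0,"az":0,"fingers":255}
    - {"dx":-0.45,"dy":0.4,"dz":8.7,"ax":0,"ay":0,"az":0,"fingers":255}
    - {"dx":-0.45,"dy":0.4,"dz":8.7,"ax":0,"ay":0,"az":0,"fingers":255}

```text
t: 6.72
position: [0.4901, -0.1486, 0.0664]
tcp_rot: [0.47, 3.104, 0.001]
force: [-0.5, 3.8, 4.6]
grip_width: 0.0002
finger_force: 2.3
```

>>> jog_arm:
  series:
    - {"dx":0,"dy":0,"dz":0.2,"ax":0,"ay":0,"az":0,"fingers":255}
    - {"dx":0,"dy":0,"dz":0.3,"ax":0,"ay":0,"az":0,"fingers":255}
    - {"dx":0,"dy":0,"dz":0.3,"ax":0,"ay":0,"az":0,"fingers":255}
    - {"dx":0,"dy":0,"dz":0.3,"ax":0,"ay":0,"az":0,"fingers":255}
    - {"dx":0,"dy":0,"dz":0.3,"ax":0,"ay":0,"az":0,"fingers":255}
    - {"dx":0,"dy":0,"dz":0.3,"ax":0,"ay":0,"az":0,"fingers":255}
    - {"dx":0,"dy":0,"dz":0.3,"ax":0,"ay":0,"az":0,"fingers":255}
    - {"dx":0,"dy":0,"dz":0.3,"ax":0,"ay":0,"az":0,"fingers":255}
    - {"dx":0,"dy":0,"dz":0.3,"ax":0,"ay":0,"az":0,"fingers":255}
    - {"dx":0,"dy":0,"dz":0.3,"ax":0,"ay":0,"az":0,"fingers":255}
    - {"dx":0,"dy":0,"dz":0.3,"ax":0,"ay":0,"az":0,"fingers":255}
    - {"dx":0,"dy":0,"dz":0.3,"ax":0,"ay":0,"az":0,"fingers":255}

```text
t: 8.22
position: [0.4903, -0.1488, 0.0657]
tcp_rot: [0.47, 3.104, 0.001]
force: [-5.8, 4.9, 20.9]
grip_width: -0.0001
finger_force: 10.8
```

>>> jog_arm:
  series:
    - {"dx":0,"dy":0,"dz":0,"ax":0,"ay":0,"az":0,"fingers":255}
    - {"dx":0,"dy":0,"dz":0,"ax":0,"ay":0,"az":0,"fingers":255}
    - {"dx":0,"dy":0,"dz":0,"ax":0,"ay":0,"az":0,"fingers":255}
    - {"dx":0,"dy":0,"dz":0,"ax":0,"ay":0,"az":0,"fingers":255}
    - {"dx":0,"dy":0,"dz":0,"ax":0,"ay":0,"az":0,"fingers":255}
    - {"dx":0,"dy":0,"dz":0,"ax":0,"ay":0,"az":0,"fingers":255}

```text
t: 8.98
position: [0.4902, -0.1488, 0.0657]
tcp_rot: [0.47, 3.104, 0.001]
force: [-5.9, 5.9, 21.1]
grip_width: -0.0001
finger_force: 10.8
```

The button was held fully down for over 2 s. Now I'll lift straight up.

>>> jog_arm:
  series:
    - {"dx":0,"dy":0,"dz":-3,"ax":0,"ay":0,"az":0,"fingers":255}
    - {"dx":0,"dy":0,"dz":-8,"ax":0,"ay":0,"az":0,"fingers":255}
    - {"dx":0,"dy":0,"dz":-12,"ax":0,"ay":0,"az":0,"fingers":255}
    - {"dx":0,"dy":0,"dz":-12,"ax":0,"ay":0,"az":0,"fingers":255}
    - {"dx":0,"dy":0,"dz":-12,"ax":0,"ay":0,"az":0,"fingers":255}

```text
t: 9.6
position: [0.4889, -0.1491, 0.182]
tcp_rot: [-0.471, -3.106, 0.001]
force: [-0.5, 1.0, -0.6]
grip_width: -0.0002
finger_force: 0.0
```

Run:
```python
from plant import r
s=r.observe();print(s['t'],s['position'],s['force'],abs(s['qvel']).max());print(r.sign_off())
```

```text
9.6 [ 0.48894362 -0.14906727  0.18200985] [-0.45442778  1.00597268 -0.64819338] 0.028951416915001606
the job is handed in; nothing more can be done
None
```

The job is handed in, with no verdict returned: breaker pushed in, rocker switched on, then green held fully down for over 2 s and released, in that order, with the arm clear at 9.6 s; I did not take a final picture to confirm the green button came back up.

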